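# Tighten the earth-bar bolt to the click

### The arm

A 6-joint arm with a two-finger parallel gripper is mounted at the origin on the work surface. World frame = base frame: x ahead of the robot, y to its left, z up, the work surface at z = 0. Lengths are in mm, angles in rad, forces in N, time in s.
With the tool pointing down it reaches from about 350 to 975 mm from the base axis. Payload 17.4 kg.
Tool frame: the origin (TCP) lies at the very end of the fingers, on their centre line; the grasp point (between the pads) lies pinch_z behind it (pinch_z is the distance from the TCP to the grasp point, in mm); z points along the fingers, y is the line along which they close (so a half turn about z gives the same grasp; the last joint's range is limited). The gripper opens to 85 mm and grips with 20 to 120 N. Pads are 22 mm wide; open, the fingers measure 114 mm over their backs; the gripper's body (76 mm by 85 mm) begins 54 mm behind the grasp point. The pads swing forward as they close: fully open they stand 13 mm farther back than shut.
Start: joints at [-1.252, 0.116, 1.442, -0, 1.584, -0.038], TCP at [235.753, -632.497, 231.303] pointing down, gripper open.
Joint ranges: [-2.83, 2.83], [-0.83, 2.19], [0.07, 2.5], [-1.14, 4.28], [0.01, 3], [-2.97, 2.97]. Speed limits (rad/s): [1.89, 1.89, 2.22, 3.14, 3.14, 3.14].

### API

Orientations are given as a rotation vector (axis times angle).
In Python, from plant import * gives the robot as it stands.
- The arm moves only by the tool carry_out, never from a script. Its argument "rows" is a list of rows, each a list of 3 entries, a list of its own where there are three numbers: the opening, from -1 (shut) to 1 (fully open), so that 0 is half open, then the shift along the world's x, y, z in mm, then the turn, a rotation vector about the world's x, y, z in degrees. A call has 1 to 10 rows; each row shifts and turns the commanded pose from where the row before left it; what a row does not reach is not made up. A row lasts 1/12 s, in which the tool goes at most 41.7 mm and 7.16 degrees, less where a joint would pass 70% of its speed; a pose out of reach is approached as far as the arm can. A call with a gripper value outside its range is refused whole. The fingers move at their own pace and stop on an object; "squeeze" is the grip in N (left out, the last holds). Time passes only in rows, so rows that do not move let the fingers close. It gives the time, the measured TCP pose, the force, the opening and the grip force at its end, in the units of the state.
- get_state(): the state, without advancing time (a new reading comes with each control period).
- get_image(name): name is "scene" or "side" or "wrist"; returns a dict with "image" (400x640x3 uint8, red, green, blue), "fx", "fy", "cx", "cy" (pixels), "extrinsics" (4x4, takes a point from world to camera coordinates). Camera axes: x right, y down, z forward; pixel columns grow to the right and rows downward; lengths in mm; the calibration is good to about 2 mm. The wrist camera is an equidistant fisheye: a pixel r from the principal point sees the ray r / f radians off the axis. A picture is of the moment at which its call begins. There is no depth.
- sign_off(): hands the job in; it is judged then, once.
Trained networks look in a picture, given as the dict that the camera call returned (one of the last four; its "shot" number tells which), for a name from the list of things; names that differ only in an ending like _2 or _b are one class to them, and where a whole thing is asked for, a point or a joint stands for the part that bears it (a point fixed in the world has none). Each returns a list of dicts, best first, with "confidence" (0 to 1); they miss things now and then, are a little off and sometimes report something else, mostly with a low value. They report only what shows in the picture. A call takes as long as a camera call.
- cut_out(picture, thing): "mask" (400x640 bool, what is visible of it) and "box" ([centre column, centre row, width, height] as shares, 0 to 1, of the picture: columns of its width, rows of its height, round what is visible of it).
- landmark_of(picture, thing): "location" ([row, column] as shares, 0 to 1, of the picture: columns of its width, rows of its height: a listed point, or the origin of a listed thing).
The state is a dict: "clock": time; "q": joint angles; "qd": joint speeds; "effort": joint torques, N m; "tcp_pos": TCP position; "eef_rot": TCP orientation; "ft_force": force on the tool from outside, world axes, zero at the start; "moment": the same for the moment, N m; "opening": finger opening in mm; "grasp_force": force on a finger pad.
Only numpy, scipy, OpenCV 4.12 (cv2) and the standard library are available. Lean on these libraries where they do the work, as an engineer would, in place of code of your own. Each camera call takes 0.05 s, during which the arm holds its last target. There are 200 camera calls.

### The job

A torque wrench with a blue grip sits on the bolt of one of the two copper earth bars. Swing its handle clockwise (seen from above) until the wrench breaks over with a click, stop at once, and let go, leaving the wrench where it is. The bolt under the red-gripped wrench is already done: do not move that wrench.

Things in the scene. Friction and masses are not known exactly. Their poses are not given: they have to be found in the camera images.
- blue_grip (a point): middle of the blue grip of the torque wrench to use: a round bar 28 mm thick and 130 mm long (65 mm to either side), lying level 89 mm above the bench, with an 18 mm steel tube on towards the bolt. 190 mm from blue_axis; its x axis points along the handle to the bolt, z up. The room below and 50 mm beside the handle's sweep is free.
- blue_axis (a point): on the vertical bolt axis, at handle height; the wrench head here is a 40 mm disc, its top 15 mm higher, on a fixed stand. The handle swings about this axis, clockwise from above to tighten: first easily (about 2 N at the grip) through 0.3 to 0.75 rad, not known beforehand; then the bolt seats and the force at the grip climbs within about 0.05 rad to the click at 9 to 12 N.
- blue_click (a joint): break-over of the blue wrench about the bolt axis, in rad: about 0 (-0.02 to 0.01) = handle in line with the 75 mm white tongue on the head, growing as the handle moves on clockwise while the tongue stays. There until 9 to 12 N at the grip, then it gives and the force falls, to half by 0.15 rad (28 mm on). Above 0.03: clicked; above 0.20: overtightened. It springs straight when let go or eased back.
- red_grip (a point): middle of the red grip of the other torque wrench, of the same form and height, on the second earth bar; not to be moved.

How it is judged (in metres and radians):
On the way:
1. the blue wrench breaks over: its handle runs more than 0.03 rad ahead of the tongue (value of joint blue_click above 0.03 rad), for 0.1 s.
At the end, for the whole second after the job is handed in: The blue wrench has clicked, pushed clockwise, was let go, and has sprung straight (break-over under 0.02 rad) and at rest; its grip is left more than 50 mm from where it started, not swung back; the red wrench's grip is within 15 mm of where it was (value of joint blue_click below 0.02 rad and distance of blue_grip from where it was at the start of the episode above 0.05 m and velocity of joint blue_click below 0.1 rad/s and distance of red_grip from where it was at the start of the episode below 0.015 m); the robot touches nothing.
It fails at once if the blue wrench is pushed on past the click (break-over above 0.20 rad) (value of joint blue_click above 0.2 rad).
It fails at once if the red wrench is moved by more than 15 mm (distance of red_grip from where it was at the start of the episode above 0.015 m).
It also fails if it takes over 43 s, if anything falls off the work surface, if the arm or the gripper's body presses on something with over 40 N, if the wrist force passes 120 N, or if a joint passes its speed limit or range.

## Working session

There is one attempt and no reset: what is moved stays moved. The work goes in short steps, Python scripts to look and compute and a tool call to move; the robot and the scene stay as the last step left them, time stands still between calls to the robot, and variables do not carry over. Pictures are saved under pics/ and viewed, at most 10 in all, crops included, and the job is handed in when it is done.

Besides the shell and the picture viewer there is one more tool, called after "Request:" as name([rows], argument=value, ...), one row to a line, values as JSON. carry_out: Moves the arm, as the interface text tells. Its arguments: {"type":"object","properties":{"rows":{"type":"array"},"squeeze":{"type":"number"}},"required":["rows"]}

```bash
mkdir -p pics; cat > h.py <<'E'
from plant import *
import numpy as np, cv2
def ray(p,u,v):
    E=np.array(p["extrinsics"]);R=E[:3,:3];t=E[:3,3]
    x=(u-p["cx"])/p["fx"];y=(v-p["cy"])/p["fy"]
    return -R.T@t, R.T@np.array([x,y,1.])
def onz(p,u,v,z):
    o,d=ray(p,u,v);return o+d*(z-o[2])/d[2]
E
python3 - <<'E'
from h import *
ims=[]
for n in("scene","side"):
    p=get_image(n);ims.append(p["image"])
    for t in("blue_grip","blue_axis","red_grip"):
        for r in landmark_of(p,t)[:3]:
            v,u=r["location"][0]*400,r["location"][1]*640
            print(n,t,round(r["confidence"],2),round(u),round(v),onz(p,u,v,89).round(1))
    cv2.imwrite(f"pics/{n}.png",p["image"][:,:,::-1])
s=get_state();print(s)
E
```

```text
scene blue_grip 0.87 412 232 [512.7 126.8  89. ]
scene blue_axis 0.7 414 290 [675.4 204.2  89. ]
scene red_grip 0.63 318 192 [ 491.  -133.6   89. ]
side blue_grip 0.85 310 274 [507.2 124.7  89. ]
side blue_axis 0.58 190 276 [686.  212.4  89. ]
side red_grip 0.9 364 206 [ 499.9 -139.5   89. ]
{'clock': 0.4, 'q': array([-1.25177553e+00,  1.16071855e-01,  1.44166486e+00,  3.31890689e-05,
        1.58397016e+00, -3.77835480e-02]), 'qd': array([ 0.00236705, -0.00138359, -0.00076699,  0.0006018 , -0.00108963,
        0.00012614]), 'effort': array([-1.48147083e-03, -7.30884361e+01, -6.31951118e+01, -1.76170934e-04,
        1.42212761e-03,  8.22241509e-05]), 'tcp_pos': array([ 235.77544495, -632.48073799,  231.21436813]), 'eef_rot': array([-3.09161485e+00, -5.57478427e-01, -2.64651065e-05]), 'ft_force': array([-0.3712433 ,  0.32139751, -0.19119359]), 'moment': array([ 0.00622323, -0.01400032, -0.00491545]), 'grasp_force': 0.0, 'opening': 85.82109719825138}
```

View pics/scene.png

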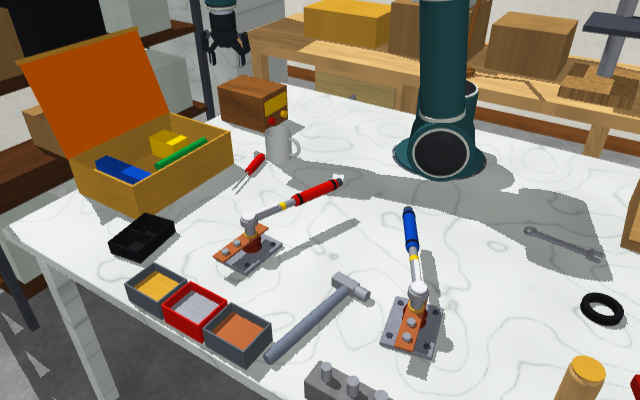

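View pics/side.png

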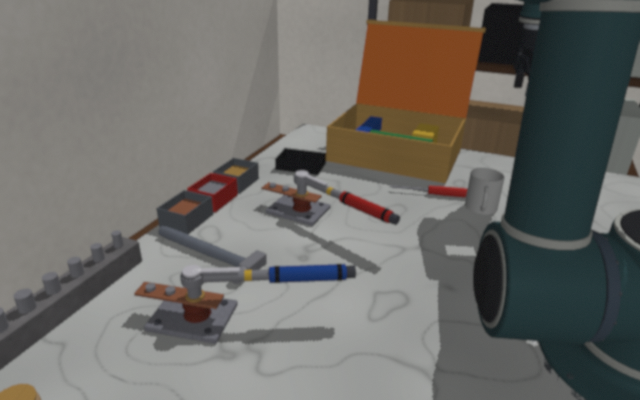

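The pictures agree: the blue wrench has its grip at about (410,232) in the scene view and its head at (418,290). The red wrench is at (318,192). I'll check the toolbox and mug clearance on the way over before moving.

```bash
python3 - <<'E'
from h import *
p=get_image("scene")
for n,u,v,z in [("boxR",232,160,0),("boxF",103,214,0),("boxRtop",232,128,70),("boxbackR top",160,100,70),("lid hinge L",75,160,70),("mug",280,160,0),("mugtop",278,125,80),("cabinet",250,130,0),("cab right",287,115,0)]: print(n,onz(p,u,v,z).round())
q=get_image("side")
def tri(a,b):
    rows=[];rhs=[]
    for o,d in(a,b):
        d=d/np.linalg.norm(d);P=np.eye(3)-np.outer(d,d);rows.append(P);rhs.append(P@o)
    return np.linalg.lstsq(np.vstack(rows),np.hstack(rhs),rcond=None)[0].round(1)
for t in("blue_grip","blue_axis","red_grip"):
    L=[]
    for i in(p,q):
        r=landmark_of(i,t)[0]["location"];L.append(ray(i,r[1]*640,r[0]*400))
    print(t,tri(*L))
print("lidtop",tri(ray(p,137,25),ray(q,483,30)),tri(ray(p,20,60),ray(q,368,25)))
print("lidhinge",tri(ray(p,162,98),ray(q,470,118)),"mug",tri(ray(p,278,122),ray(q,486,170)))
E
```

```text
boxR [ 368. -533.    0.]
boxF [ 769. -631.    0.]
boxRtop [ 301. -581.   70.]
boxbackR top [ 266. -950.   70.]
lid hinge L [ 696. -824.   70.]
mug [ 288. -406.    0.]
mugtop [ 222. -457.   80.]
cabinet [ 174. -619.    0.]
cab right [   5. -583.    0.]Traceback (most recent call last):
  File "<stdin>", line 13, in <module>
IndexError: list index out of range
```

Request:
carry_out([
  [-1,[14,36,0],[0,0,0.5]],
  [-1,[14,36,0],[0,0,0.5]],
  [-1,[14,36,0],[0,0,0.5]],
  [-1,[14,36,0],[0,0,0.5]],
  [-1,[14,36,0],[0,0,0.5]],
  [-1,[14,36,0],[0,0,0.5]],
  [-1,[14,36,0],[0,0,0.5]],
  [-1,[14,36,0],[0,0,0.5]],
  [-1,[14,36,0],[0,0,0.5]],
  [-1,[14,36,0],[0,0,0.5]],
], squeeze=30)

```text
clock: 1.38
tcp_pos: [375.9, -270.8, 231.5]
eef_rot: [3.064, 0.692, 0.001]
ft_force: [1.2, 0.3, -0.1]
opening: 0.4
grasp_force: 0.0
```

Request:
carry_out([
  [-1,[15,35,0],[0,0,0]],
  [-1,[15,35,0],[0,0,0]],
  [-1,[15,35,0],[0,0,0]],
  [-1,[15,35,0],[0,0,0]],
  [-1,[15,35,0],[0,0,0]],
  [-1,[15,35,0],[0,0,0]],
  [-1,[15,35,0],[0,0,0]],
  [-1,[15,35,0],[0,0,0]],
  [-1,[15,35,0],[0,0,0]],
  [-1,[15,35,0],[0,0,0]],
])

```text
clock: 2.22
tcp_pos: [526.1, 79.6, 231.6]
eef_rot: [3.064, 0.692, 0.001]
ft_force: [0.0, -1.5, -0.5]
opening: -0.2
grasp_force: 0.0
```

```bash
python3 - <<'E'
from h import *
s=get_state();print(s["clock"],s["tcp_pos"],s["eef_rot"],s["q"],s["opening"],s["ft_force"])
p=get_image("wrist");cv2.imwrite("pics/w1.png",p["image"][:,:,::-1])
E=np.array(p["extrinsics"]);R=E[:3,:3];t=E[:3,3];print(p["fx"],p["cx"],p["cy"])
def wz(u,v,z):
    a=np.array([u-p["cx"],v-p["cy"]]);r=np.hypot(*a);th=r/p["fx"]
    d=R.T@np.array([*(np.sin(th)*a/r),np.cos(th)]);o=-R.T@t
    return (o+d*(z-o[2])/d[2]).round(1)
for n in("blue_grip","blue_axis"):
    for r in landmark_of(p,n)[:2]:
        v,u=r["location"][0]*400,r["location"][1]*640
        print(n,r["confidence"],u,v,wz(u,v,89))
E
```

```text
2.2167 [526.10372896  79.57695557 231.5517165 ] [3.06423063e+00 6.92288814e-01 1.05621917e-03] [ 1.02204071e-01 -1.98695343e-01  1.74631627e+00 -5.06910803e-05
  1.59328831e+00  1.22860829e+00] -0.17869509073409465 [ 0.04467672 -1.49472015 -0.47696149]
309.70691628693146 311.06543925914946 197.61307434980188
blue_grip 0.58 261.376 189.32 [503.5 121.7  89. ]
```

View pics/w1.png

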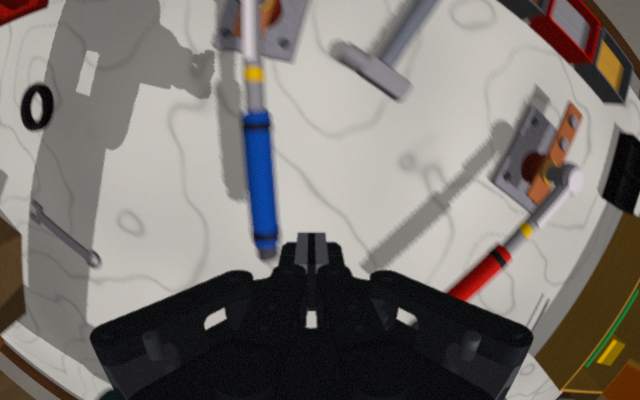

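The fingers hang clear on the −y side of the blue grip, which runs from (257,115) to (265,250) with the fingertips at (312,240). Next I go down.

Request:
carry_out([
  [-1,[0,0,-32],[0,0,0]],
  [-1,[0,0,-32],[0,0,0]],
  [-1,[0,0,-32],[0,0,0]],
  [-1,[0,0,-32],[0,0,0]],
  [-1,[0,0,-20],[0,0,0]],
  [-1,[0,0,-10],[0,0,0]],
  [-1,[0,0,0],[0,0,0]],
  [-1,[0,0,0],[0,0,0]],
])

```text
clock: 3.03
tcp_pos: [526.0, 77.0, 74.3]
eef_rot: [3.065, 0.691, 0.001]
ft_force: [-0.1, 0.1, 0.1]
opening: 0.1
grasp_force: 0.0
```

Request:
carry_out([
  [-1,[-2,4,0],[0,0,0]],
  [-1,[-2,4,0],[0,0,0]],
  [-1,[-2,4,0],[0,0,0]],
  [-1,[0,0,0],[0,0,0]],
])

```text
clock: 3.37
tcp_pos: [519.7, 90.3, 74.2]
eef_rot: [-3.064, -0.693, -0.002]
ft_force: [-0.1, -0.0, -0.6]
opening: 0.1
grasp_force: 0.0
```

```bash
python3 - <<'E'
from h import *
s=get_state();print(s["clock"],s["tcp_pos"],s["ft_force"])
p=get_image("scene");cv2.imwrite("pics/s2.png",cv2.resize(p["image"][150:350,300:520,::-1],None,fx=2.5,fy=2.5))
E
```

```text
3.3667 [519.70369341  90.31866495  74.15415511] [-0.05086138 -0.03589586 -0.61320383]
```

View pics/s2.png

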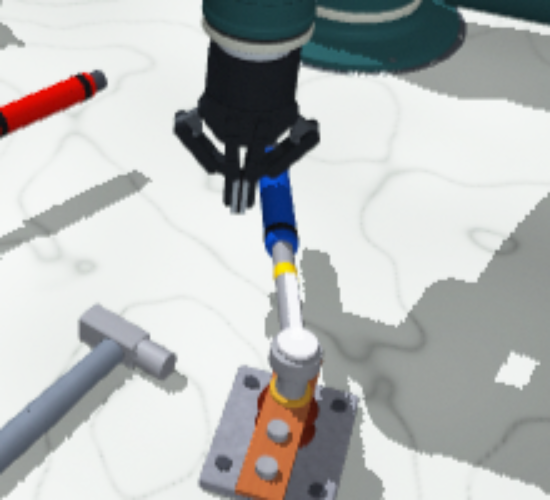

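Fingertips sit just beside the grip and the knuckles are above it. I now push along the arc, knowing the first 0.3 rad is free.

Request:
carry_out([
  [-1,[-2.1,4.5,0],[0,0,0]],
  [-1,[-2.1,4.5,0],[0,0,-1]],
  [-1,[-2,4.6,0],[0,0,-1.5]],
  [-1,[-1.9,4.6,0],[0,0,-1.5]],
  [-1,[-1.8,4.7,0],[0,0,-1.5]],
  [-1,[-1.7,4.7,0],[0,0,-1.5]],
  [-1,[-1.6,4.7,0],[0,0,-1.5]],
  [-1,[-1.4,4.8,0],[0,0,-1.5]],
])

```text
clock: 4.08
tcp_pos: [504.8, 126.8, 73.3]
eef_rot: [3.113, 0.42, -0.001]
ft_force: [-0.9, -3.0, 0.4]
opening: -0.3
grasp_force: 1.0
```

Request:
carry_out([
  [-1,[-1.3,4.8,0],[0,0,-1.5]],
  [-1,[-1.2,4.9,0],[0,0,-1.5]],
  [-1,[0,0,0],[0,0,0]],
])

```text
clock: 4.33
tcp_pos: [502.3, 137.0, 73.3]
eef_rot: [-3.123, -0.339, 0.0]
ft_force: [0.1, -0.3, 0.0]
opening: 0.0
grasp_force: 0.0
```

Request:
carry_out([
  [-1,[-0.8,3.9,0],[0,0,-1.2]],
  [-1,[-0.7,3.9,0],[0,0,-1.2]],
  [-1,[-0.6,3.9,0],[0,0,-1.2]],
  [-1,[-0.5,3,0],[0,0,-0.9]],
])

```text
clock: 4.67
tcp_pos: [499.9, 151.0, 73.3]
eef_rot: [3.134, 0.217, -0.0]
ft_force: [-2.1, -3.0, -0.7]
opening: 0.3
grasp_force: 1.0
```

Request:
carry_out([
  [-1,[-0.4,3,0],[0,0,-0.9]],
  [-1,[-0.4,3,0],[0,0,-0.9]],
  [-1,[-0.3,3,0],[0,0,-0.9]],
])

```text
clock: 4.92
tcp_pos: [498.9, 160.2, 73.3]
eef_rot: [3.138, 0.142, -0.0]
ft_force: [-0.7, -2.3, 0.4]
opening: 0.4
grasp_force: 1.0
```

Request:
carry_out([
  [-1,[-0.2,3,0],[0,0,-0.9]],
  [-1,[-0.2,3,0],[0,0,-0.9]],
  [-1,[-0.1,3,0],[0,0,-0.9]],
])

```text
clock: 5.17
tcp_pos: [498.4, 169.3, 73.3]
eef_rot: [-3.141, -0.067, 0.0]
ft_force: [-1.2, -2.1, -0.0]
opening: -0.1
grasp_force: 1.0
```

Request:
carry_out([
  [-1,[-0.1,3,0],[0,0,-0.9]],
  [-1,[0,3,0],[0,0,-0.9]],
  [-1,[0,3,0],[0,0,-0.9]],
])

```text
clock: 5.42
tcp_pos: [498.3, 178.3, 73.3]
eef_rot: [3.142, -0.007, -0.0]
ft_force: [-1.6, -3.0, -0.1]
opening: 0.3
grasp_force: 1.0
```

Request:
carry_out([
  [-1,[0.1,3,0],[0,0,-0.9]],
  [-1,[0.1,3,0],[0,0,-0.9]],
  [-1,[0.2,3,0],[0,0,-0.9]],
])

```text
clock: 5.67
tcp_pos: [498.7, 187.3, 73.3]
eef_rot: [3.141, -0.081, -0.0]
ft_force: [-1.7, -2.1, 0.3]
opening: -0.0
grasp_force: 1.0
```

Request:
carry_out([
  [-1,[0.2,3,0],[0,0,-0.9]],
  [-1,[0.3,3,0],[0,0,-0.9]],
  [-1,[0.3,3,0],[0,0,-0.9]],
])

```text
clock: 5.92
tcp_pos: [499.6, 196.3, 73.3]
eef_rot: [-3.138, 0.155, 0.0]
ft_force: [-1.8, -2.0, 0.2]
opening: 0.1
grasp_force: 1.1
```

Request:
carry_out([
  [-1,[0.4,3,0],[0,0,-0.9]],
  [-1,[0.4,3,0],[0,0,-0.9]],
  [-1,[0.5,3,0],[0,0,-0.9]],
])

```text
clock: 6.17
tcp_pos: [500.9, 205.3, 73.3]
eef_rot: [-3.133, 0.229, 0.0]
ft_force: [-1.7, -1.9, -0.2]
opening: 0.2
grasp_force: 1.1
```

Request:
carry_out([
  [-1,[0.5,3,0],[0,0,-0.9]],
  [-1,[0.5,3,0],[0,0,-0.9]],
  [-1,[0.6,3,0],[0,0,-0.9]],
])

```text
clock: 6.42
tcp_pos: [501.6, 213.4, 72.8]
eef_rot: [3.125, -0.302, -0.004]
ft_force: [-12.1, -12.3, 2.3]
opening: -0.3
grasp_force: 6.7
```

The bolt is seating, so I go on in small steps.

Request:
carry_out([
  [-1,[0,2.5,0],[0,0,-0.6]],
])

```text
clock: 6.5
tcp_pos: [501.6, 215.8, 72.7]
eef_rot: [3.123, -0.319, -0.004]
ft_force: [-9.4, -10.3, 2.5]
opening: 0.1
grasp_force: 6.4
```

Request:
carry_out([
  [-1,[0,2.5,0],[0,0,-0.6]],
])

```text
clock: 6.58
tcp_pos: [501.7, 218.3, 72.8]
eef_rot: [3.121, -0.335, -0.003]
ft_force: [-7.7, -10.7, 2.5]
opening: -0.1
grasp_force: 6.1
```

```bash
python3 - <<'E'
from h import *
p=get_image("scene");cv2.imwrite("pics/s3.png",cv2.resize(p["image"][190:320,360:500,::-1],None,fx=4.5,fy=4.5,interpolation=cv2.INTER_CUBIC))
E
```

```text
(no output)
```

View pics/s3.png

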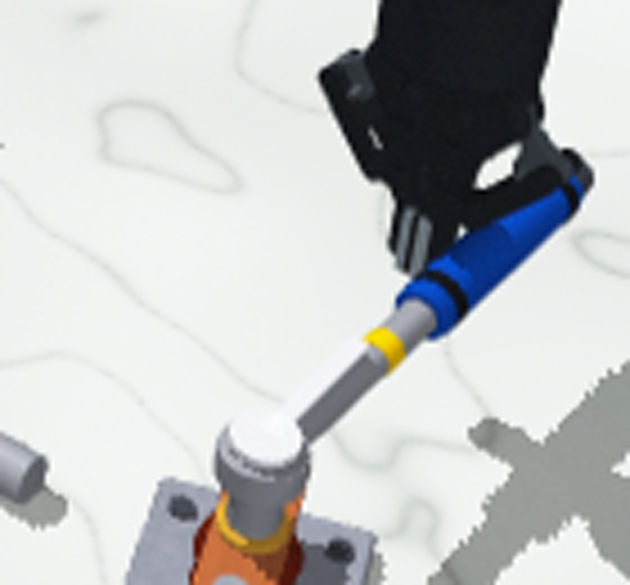

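```bash
python3 - <<'E'
from h import *
p=get_image("scene")
f=lambda x,y,z:onz(p,360+x/4.5,190+y/4.5,z).round(1)
A=f(267,437,104);r1=f(448,298,89);r2=f(573,192,89);y=f(386,352,89)
print("head",A,"yellow",y,"r1",r1,"r2",r2)
d=A-r2;ang=lambda d:np.degrees(np.arctan2(d[1],d[0]))
print("handle",ang(A-r1),ang(A-r2),ang(r1-r2))
for z in(89,98,104):
    print(z,"tongue",ang(f(290,400,z)-f(362,338,z)),"sleft",ang(f(300,395,z)-f(345,355,z)))
im=p["image"];m=(im.min(2)>225)
print(get_state()["tcp_pos"])
cv2.imwrite("pics/s4.png",cv2.resize(im[245:300,400:460,::-1],None,fx=10,fy=10,interpolation=cv2.INTER_CUBIC))
for z in("blue_grip",): 
    r=landmark_of(p,z)[0]["location"];print(onz(p,r[1]*640,r[0]*400,89))
E
```

```text
head [677.7 213.7 104. ] yellow [584.8 232.5  89. ] r1 [534.8 243.4  89. ] r2 [426.5 268.   89. ]
handle -11.74106699360549 -12.197524079558718 -12.797405938462125
89 tongue -12.094757077012108 sleft -11.437256218907587
98 tongue -12.06566185061211 sleft -11.43912228780718
104 tongue -12.050784883409563 sleft -11.342431494648963
[501.73546666 218.4986436   72.84841842]
[489.86559446 254.94706218  89.        ]
```

View pics/s4.png

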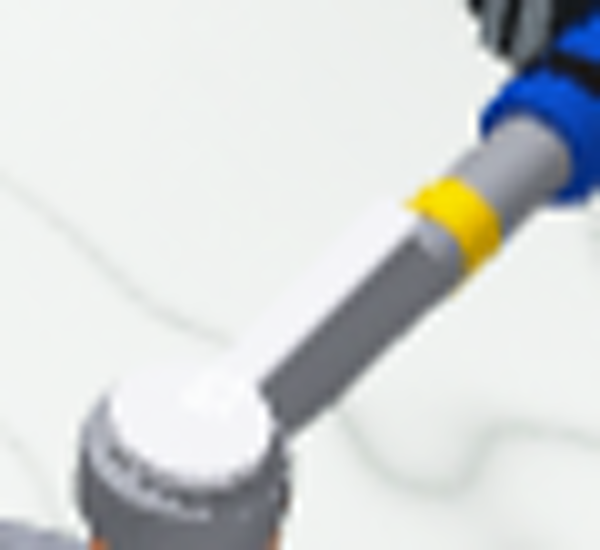

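Force peaked and then fell while the handle kept moving, so the wrench is at or just past the click. I'll go a few mm more to be well above 0.03, then hold briefly.

Request:
carry_out([
  [-1,[0.2,3,0],[0,0,-0.9]],
  [-1,[0.2,3,0],[0,0,-0.9]],
])

```text
clock: 6.9
tcp_pos: [502.1, 224.3, 72.8]
eef_rot: [3.116, -0.384, -0.003]
ft_force: [-7.7, -9.6, 2.8]
opening: -0.6
grasp_force: 5.4
```

```bash
python3 - <<'E'
from h import *
p=get_image("scene");s=get_state();print(s["clock"],s["tcp_pos"],s["ft_force"])
cv2.imwrite("pics/s5.png",cv2.resize(p["image"][245:300,400:460,::-1],None,fx=10,fy=10,interpolation=cv2.INTER_CUBIC))
r=landmark_of(p,"blue_grip")[0]["location"];print(onz(p,r[1]*640,r[0]*400,89))
E
```

```text
6.95 [502.10274485 224.82791905  72.83496522] [-8.09561614 -9.49038582  1.91564633]
[483.6162334  249.97880986  89.        ]
```

View pics/s5.png

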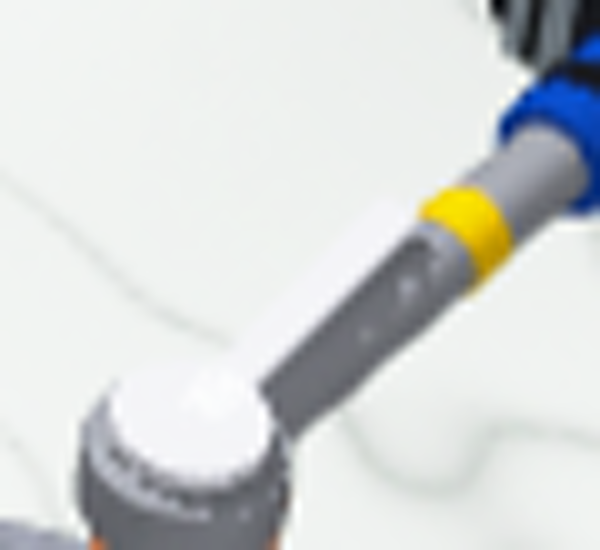

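The tongue tip stayed at (410,238) while the yellow band moved on from (455,220) to (465,235), so the wrench is breaking over. I'll add a small margin, hold briefly, then ease back.

Request:
carry_out([
  [-1,[0.4,2.5,0],[0,0,-0.6]],
  [-1,[0,0,0],[0,0,0]],
  [-1,[0,0,0],[0,0,0]],
])

```text
clock: 7.25
tcp_pos: [502.5, 227.0, 72.8]
eef_rot: [3.114, -0.399, -0.003]
ft_force: [-8.6, -9.1, 1.4]
opening: 0.1
grasp_force: 5.1
```

Request:
carry_out([
  [-1,[-0.5,-3,0],[0,0,0]],
  [-1,[-0.5,-4,0],[0,0,0]],
  [-1,[-0.5,-4,0],[0,0,0]],
  [-1,[-0.5,-4,0],[0,0,0]],
  [-1,[-1,-6,0],[0,0,0]],
  [-1,[-1,-8,0],[0,0,0]],
  [-1,[-1,-8,0],[0,0,0]],
  [-1,[0,0,0],[0,0,0]],
])

```text
clock: 7.92
tcp_pos: [498.3, 189.6, 73.5]
eef_rot: [-3.116, 0.399, -0.001]
ft_force: [-0.4, -0.6, -0.7]
opening: 0.1
grasp_force: 0.0
```

```bash
python3 - <<'E'
from h import *
p=get_image("scene");s=get_state();print(s["clock"],s["tcp_pos"],s["ft_force"])
a=cv2.resize(p["image"][245:300,400:460,::-1],None,fx=7,fy=7,interpolation=cv2.INTER_CUBIC)
b=cv2.resize(p["image"][185:295,360:470,::-1],None,fx=3.5,fy=3.5,interpolation=cv2.INTER_CUBIC)
cv2.imwrite("pics/s6.png",np.hstack([a,b[:385]][:2]))
E
```

```text
7.9667 [498.43062344 190.05457486  73.51715454] [0.18163991 0.74604746 0.33632249]
```

View pics/s6.png

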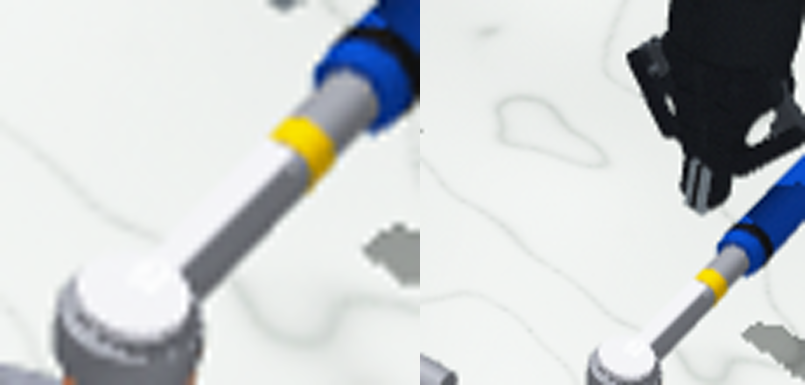

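The tongue is in line with the handle again, so the wrench has sprung straight and is free of the gripper. I'll back off a bit more, lift and hand in.

Request:
carry_out([
  [-1,[0,-12,0],[0,0,0]],
  [-1,[0,-12,0],[0,0,0]],
  [-1,[0,-6,0],[0,0,0]],
  [-1,[0,0,20],[0,0,0]],
  [-1,[0,0,30],[0,0,0]],
  [-1,[0,0,30],[0,0,0]],
  [-1,[0,0,20],[0,0,0]],
  [-1,[0,0,0],[0,0,0]],
  [-1,[0,0,0],[0,0,0]],
  [-1,[0,0,0],[0,0,0]],
])

```text
clock: 8.8
tcp_pos: [498.0, 160.1, 172.4]
eef_rot: [3.116, -0.399, -0.001]
ft_force: [0.6, -0.9, -0.6]
opening: -0.2
grasp_force: 0.0
```

```bash
python3 - <<'E'
from h import *
print(get_state()["ft_force"],get_state()["clock"]);print(sign_off())
E
```

```text
[ 0.59586257 -0.86591527 -0.5591958 ] 8.8
the job is handed in; nothing more can be done
None
```

I swung the blue wrench clockwise until it clicked, stopped and let go; it sprang straight and stays where it ended, the arm kept clear of the red wrench, and the job is handed in (no verdict was returned).

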